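# Lay out a propeller hub's parts for inspection

### The job

Lay the propeller hub's parts out for inspection: lower the steel front cone, small end down, into the tapered seat in the top of the hub until it is fully home, and lay the flat steel spacer ring centred on top of the cone. On the bench, in one straight line across it through the hub, set the bronze rear cone 150 mm to the left of the hub and the brass lock nut 150 mm to its right (centre to centre, left and right as the robot sees them), each flat as it lies now, and stand the one thread plug gauge whose thread fits the nut upright 80 mm directly behind the nut, centre to centre, on the side away from the robot. Set each part down gently rather than dropping it, let go of everything, and leave the other two gauges, the tin and the magnifier where they are.

Things in the scene. Friction and masses are not known exactly. Their poses are not given: they have to be found in the camera images.
- hub: Steel propeller hub, fixed, front end up: flange 130 mm across, 12 mm thick, with eight bolt holes; barrel 80 mm across, top at 90 mm. Conical seat in the top, 61 mm across at the rim, narrowing downward at 30 degrees from the axis into the splined bore. Origin: centre of the underside; z up; never turned: its x points away from the robot, its y to the robot's left.
- front_cone: Bright steel ring 35 mm high, bore 32 mm, dark joint line across its top. Stands on its small end (40 mm across), widens upward at 30 degrees over 17.3 mm to a plain cylindrical land 60 mm across up to the top (hold it there). Origin: centre of its small lower end, z up. Fully home its origin is 72 mm and its top 107 mm above the hub's underside, the land 17 mm clear of the hub's top.
- spacer: Spacer: flat dark steel ring, 56 mm outside, 40 mm inside, 8 mm thick, lying flat. Origin: centre of its underside, z up.
- rear_cone: Rear cone: brown bronze ring 31 mm high with a 42 mm bore and one saw cut; stands on its large end; the lowest 14 mm are cylindrical, 60 mm across (hold it there), above that it tapers to 51 mm at the top. Origin: centre of its underside, z up. It stays this way up.
- lock_nut: Brass hexagonal lock nut, 55 mm across flats (63 mm across corners), 18 mm thick, threaded bore 36 mm, lying flat. Origin: centre of its underside, z up; its x axis is square to one pair of flats.
- gauge_small: Small thread plug gauge: threaded steel plug 27 mm in diameter and 28 mm high at the bottom, knurled silver grip 18 mm in diameter (height 36 to 92 mm, the part to hold), total height 92 mm. Stands upright on the flat end of its plug. Origin: centre of its underside, z up along the grip.
- gauge_middle: Middle thread plug gauge: threaded steel plug 36 mm in diameter and 28 mm high at the bottom, knurled silver grip 18 mm in diameter (height 36 to 92 mm, the part to hold), total height 92 mm. Stands upright on the flat end of its plug. Origin: centre of its underside, z up along the grip.
- gauge_large: Large thread plug gauge: threaded steel plug 45 mm in diameter and 28 mm high at the bottom, knurled silver grip 18 mm in diameter (height 36 to 92 mm, the part to hold), total height 92 mm. Stands upright on the flat end of its plug. Origin: centre of its underside, z up along the grip.
- magnifier: Green enamelled magnifier stand, round base 104 mm across, post and lens up to 195 mm high, the lens reaching 130 mm to one side of the post. Origin: centre of the base on the bench. Loose; leave alone.
- tin: Small closed round tin of marking compound with a grey lid, 50 mm across, 30 mm high. Origin: centre of its underside. Loose; leave alone.
There are look-alikes about, which are no part of the job. There is more than one size of the hub; the one meant has the size given above.

How it is judged:
At the end, for the whole second after the job is handed in: Cone home in hub (4 mm off axis, underside below 74.5 mm, 0.06 rad); spacer flat on it within 8 mm; rear cone 150 mm left and nut 150 mm right of hub, each within 15 mm in x and y, flat on bench; 36 mm gauge upright behind nut, 65 to 95 mm off, within 20 mm sideways; all still and released (horizontal distance between front_cone and hub below 0.004 m and z of front_cone in the frame of hub below 0.0745 m and angle between each of front_cone, rear_cone, lock_nut, gauge_middle's own z axis and vertical below 0.06 rad and horizontal distance between spacer and front_cone below 0.008 m and z of spacer in the frame of front_cone between 0.032 and 0.038 m and angle between spacer's own z axis and vertical below 0.08 rad and height (world z) of rear_cone between -0.004 and 0.004 m and x of rear_cone in the frame of hub between -0.015 and 0.015 m and y of rear_cone in the frame of hub between 0.135 and 0.165 m and height (world z) of lock_nut between -0.004 and 0.004 m and x of lock_nut in the frame of hub between -0.015 and 0.015 m and y of lock_nut in the frame of hub between -0.165 and -0.135 m and height (world z) of gauge_middle between -0.004 and 0.004 m and horizontal distance between gauge_middle and lock_nut between 0.065 and 0.095 m and x of gauge_middle in the frame of hub above 0.055 m and y of gauge_middle in the frame of hub between -0.17 and -0.13 m and linear speed of each of front_cone, spacer, rear_cone, lock_nut, gauge_middle below 0.02 m/s); the robot touches nothing.
It fails at once if the small or the large gauge is moved by more than 15 mm or tipped (distance of any of gauge_small, gauge_large from where it was at the start of the episode above 0.015 m or angle between any of gauge_small, gauge_large's own z axis and vertical above 0.2 rad).
It fails at once if the tin is moved by more than 15 mm or tipped (distance of tin from where it was at the start of the episode above 0.015 m or angle between tin's own z axis and vertical above 0.2 rad).
It fails at once if the magnifier stand is moved by more than 15 mm or tipped (distance of magnifier from where it was at the start of the episode above 0.015 m or angle between magnifier's own z axis and vertical above 0.2 rad).
It fails at once if the front cone is driven into the hub with more than 80 N (contact force between front_cone and hub above 80 N).
It fails at once if a part is dropped from more than about 15 mm: it moves faster than 0.55 m/s with no finger on it ((contact force between the fingers and front_cone below 0.1 N and linear speed of front_cone above 0.55 m/s) or (contact force between the fingers and spacer below 0.1 N and linear speed of spacer above 0.55 m/s) or (contact force between the fingers and rear_cone below 0.1 N and linear speed of rear_cone above 0.55 m/s) or (contact force between the fingers and lock_nut below 0.1 N and linear speed of lock_nut above 0.55 m/s) or (contact force between the fingers and gauge_middle below 0.1 N and linear speed of gauge_middle above 0.55 m/s)).
It also fails if it takes over 115 s, if anything falls off the work surface, if the arm or the gripper's body presses on something with over 40 N, if the wrist force passes 120 N, or if a joint passes its speed limit or range.

### The arm

A 7-joint arm with a two-finger parallel gripper is mounted at the origin on the work surface. World frame = base frame: x ahead of the robot, y to its left, z up, the work surface at z = 0. Lengths are in m, angles in rad, forces in N, time in s.
With the tool pointing down it reaches from about 0.35 to 0.9 m from the base axis. Payload 19.9 kg.
Tool frame: the origin (TCP) lies between the finger pads; the fingertips stand 19 mm ahead of it and the grasp point (between the pads) is the TCP; z points along the fingers, y is the line along which they close (so a half turn about z gives the same grasp; the last joint's range is limited). The gripper opens to 94 mm and grips with 3 to 60 N. Pads are 16 mm wide; open, the fingers measure 119 mm over their backs; the gripper's body (75 mm by 177 mm) begins 78 mm behind the grasp point.
Start: joints at [1.121, 0.417, -0.01, 1.614, 0.005, 1.111, -0.053], TCP at [0.248, -0.574, 0.197] pointing down, gripper open.
Joint ranges: [-2.81, 2.81], [-0.39, 2.02], [-1.27, 1.25], [0.06, 2.57], [-1.19, 4.33], [0.19, 2], [-2.82, 2.82]. Speed limits (rad/s): [1.89, 1.89, 2.39, 2.39, 3.01, 3.01, 3.01].

### API

Orientations are given as a 3x3 rotation matrix whose columns are the frame's x, y, z axes.
In Python, from rig import robot gives the robot as it stands. Calls block until the motion is done:
- robot.move_ptp(position, orientation): joint-space move of the TCP to a pose.
- robot.move_linear(position, velocity=0.15, frame=None, threshold=None): straight line of the TCP; frame=None keeps the orientation; velocity is the mean speed in m/s. With threshold (N) it stops when the force on the tool has changed by that much, and returns True; else False.
- robot.goto_joints(angles): joint-space move.
- robot.gripper_to(opening): finger opening in m; the grip force is fixed at half the most; returns when the fingers have stopped.
- robot.pause(seconds).
- robot.ik(position, orientation): joint angles nearest the present ones, or None.
- robot.get_state(): the state.
- robot.grab_frame(name): name is "scene" or "top"; returns the picture (420x560x3 uint8, red, green, blue); there is no depth.
- robot.camera_info(name): a dict with "fx", "fy", "cx", "cy" (pixels), "rvec" (rotation vector, rad) and "tvec" (3), from world to camera coordinates, as OpenCV has them. Camera axes: x right, y down, z forward; pixel columns grow to the right and rows downward; lengths in m; the calibration is good to about 2 mm. A picture is of the moment at which its call begins. camera_info takes no time and is no camera call.
A pose or a line that the arm cannot do raises robot.PlanningError and nothing moves.
- robot.sign_off(): hands the job in; it is judged then, once.
The state is a dict: "time": time; "qpos": joint angles; "joint_vel": joint speeds; "effort": joint torques, N m; "ee_pos": TCP position; "tool_rot": TCP orientation; "force": force on the tool from outside, world axes, zero at the start; "moment": the same for the moment, N m; "opening": finger opening in m; "grasp_force": force on a finger pad.
Only numpy, scipy, OpenCV 4.12 (cv2) and the standard library are available. Lean on these libraries where they do the work, as an engineer would, in place of code of your own. Each camera call takes 0.05 s, during which the arm holds its last target. There are 200 camera calls.

## Working session

There is one attempt and no reset: what is moved stays moved. The work goes in short steps, each a Python script; the robot and the scene stay as the last script left them, time stands still between calls to the robot, and variables do not carry over. Pictures are saved under pics/ and viewed, at most 14 in all, crops included, and the job is handed in when it is done.

```bash
ls; mkdir -p pics; python3 - <<'E'
from rig import robot
import cv2
for n in("scene","top"):
    im=robot.grab_frame(n); cv2.imwrite(f"pics/{n}0.png",im[:,:,::-1]); c=robot.camera_info(n); print(n,c)
    R=cv2.Rodrigues(c["rvec"])[0] if hasattr(c["rvec"],'shape') else None
    print(-R.T@c["tvec"] if R is not None else '')
print(robot.get_state()["time"])
E
```

```text
pics
scene {'fx': 461.3907201710347, 'fy': 461.3907201710347, 'cx': 282.71599866690764, 'cy': 202.24760738277996, 'rvec': array([ 0.64152288,  2.66139524, -1.13064131]), 'tvec': array([ 0.53604033, -0.15641544,  1.19581555])}
[0.91541494 0.62053863 0.72022714]
top {'fx': 527.636431368915, 'fy': 527.636431368915, 'cx': 281.6820890284192, 'cy': 213.32032801132, 'rvec': array([ 2.15918581, -2.1394354 ,  0.15297614]), 'tvec': array([-0.01925222,  0.57910036,  1.15151552])}
[ 0.41231238 -0.01274874  1.22129106]
0.1
```

View pics/scene0.png

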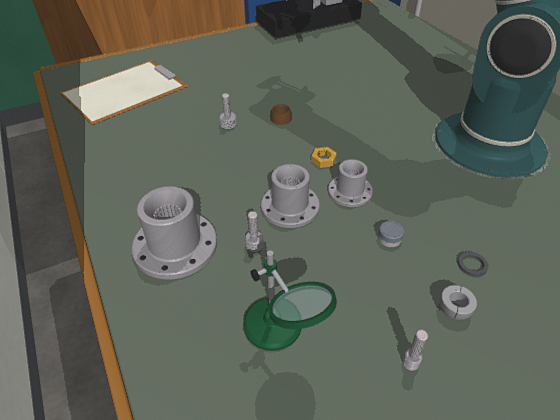

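View pics/top0.png

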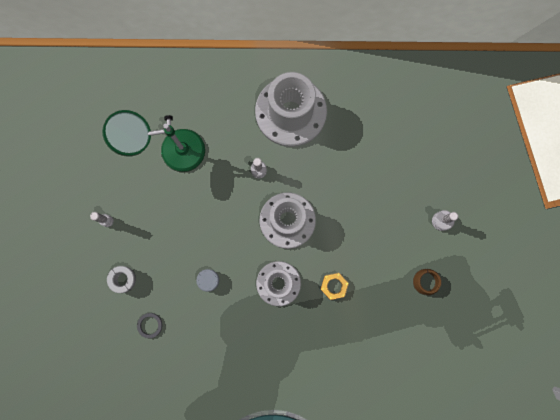

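The scene picture shows three hubs, at (174,235), (290,193) and (351,180). It also shows gauges at (228,112), (252,232) and (414,350), the nut at (323,157), rear cone at (281,115), front cone at (459,301), spacer at (473,263), tin at (391,234) and magnifier at (272,322). In the top view the hub candidates are at (278,284), (288,220) and (291,110), and the gauge candidates at (103,219), (258,168) and (443,220). I'll measure their sizes and check enlarged crops.

```bash
cat > h.py <<'E'
import numpy as np, cv2
from rig import robot
def cam(n):
    c=robot.camera_info(n); return c,np.array([[c["fx"],0,c["cx"]],[0,c["fy"],c["cy"]],[0,0,1]])
def w(n,px,z):
    c,K=cam(n); R=cv2.Rodrigues(c["rvec"])[0]; C=-R.T@c["tvec"]
    d=R.T@np.linalg.inv(K)@np.array([px[0],px[1],1.]); return (C+d*(z-C[2])/d[2])
def proj(n,P):
    c,K=cam(n); return cv2.projectPoints(np.array(P,float).reshape(-1,3),c["rvec"],c["tvec"],K,None)[0].reshape(-1,2)
E
python3 - <<'E'
from h import *
for nm,l,r in [("hubS",(256,284),(301,284)),("hubM",(259,220),(316,220)),("hubL",(255,110),(327,110))]:
    a,b=w("top",l,.012),w("top",r,.012); print(nm,np.linalg.norm(a-b).round(4),((a+b)/2).round(3))
im=cv2.imread("pics/top0.png")
def crop(x,y,hw,hh,s,im=im): return cv2.resize(im[y-hh:y+hh,x-hw:x+hw],None,fx=s,fy=s,interpolation=cv2.INTER_CUBIC)
sc=cv2.imread("pics/scene0.png")
a=np.hstack([crop(x,y,25,25,5.2) for x,y in[(103,219),(258,165),(443,220)]])
b=np.hstack([crop(x,y,25,25,5.2,sc) for x,y in[(414,350),(252,232),(228,112)]])
cv2.imwrite("pics/gauges.png",np.vstack([a,b]))
c=np.hstack([crop(x,y,25,25,5.2) for x,y in[(120,279),(150,325),(335,286)]])
d=np.hstack([crop(427,281,25,25,5.2),crop(288,220,35,35,260/70),crop(183,150,35,35,260/70)])
cv2.imwrite("pics/parts.png",np.vstack([c,d]))
E
```

```text
hubS 0.1022 [ 0.421 -0.008  0.012]
hubM 0.1317 [ 0.568 -0.028  0.012]
hubL 0.1714 [ 0.832 -0.034  0.012]
```

View pics/gauges.png

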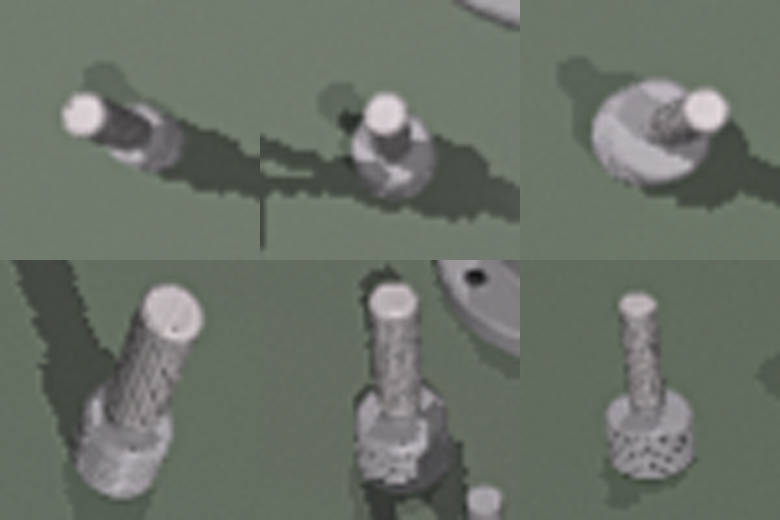

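View pics/parts.png

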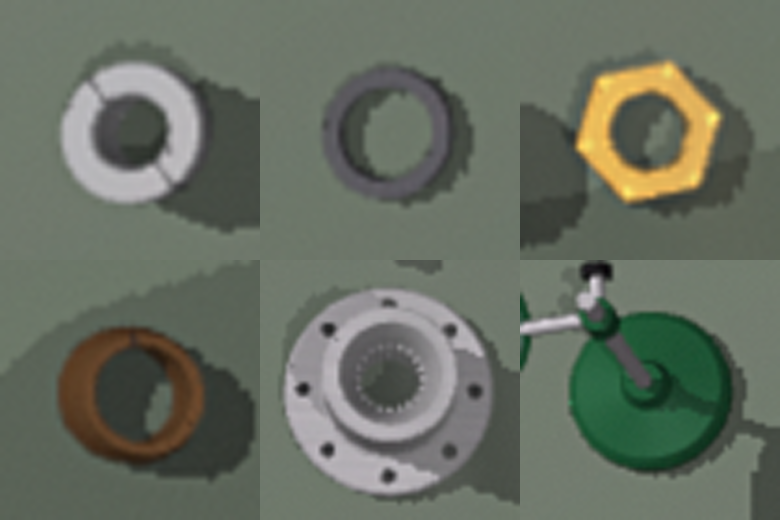

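Measured flange widths are 102, 132 and 171 mm, so the hub meant is the one at (288,220). Its seat and spline show in the crop. The gauge plugs at (103,219), (258,168) and (443,220) are about 13, 16 and 22 px wide, against 12, 16 and 20 expected, so the middle gauge is the one at (258,168). The front cone, spacer, nut and rear cone crops match their descriptions. Next I compute positions and overlay the models in both cameras.

```bash
cat > loc.py <<'E'
from h import *
t=lambda x,y,z:w("top",(x,y),z)
print("hub",t(286.9,220.4,.012).round(4),t(287.9,215.6,.09).round(4))
hub=(t(286.9,220.4,.012)+t(287.9,215.6,.09))[:2]/2
fc=t(120.4,279.4,.035)[:2]; sp=t(149.4,325.2,.008)[:2]; nut=t(334.8,286.3,.018)[:2]
rc=t(402+134/5.2,256+135/5.2,.031)[:2]
g1=t(257,161.7,.092)[:2]; g2=t(258.4,169,.028)[:2]
print("gauge",g1,g2); g=(g1+g2)/2
c=np.array([w("top",(310+x/5.2,261+y/5.2),.018)[:2]-nut for x,y in[(148,62),(200,117),(180,187),(110,202),(57,145),(78,75)]])
th=np.degrees(np.arctan2(c[:,1],c[:,0])); print("nut corners",th.round(1),np.linalg.norm(c,axis=1).round(4))
print(dict(hub=hub,fc=fc,sp=sp,nut=nut,rc=rc,g=g))
if __name__=="__main__":
  out=[]
  for n in("top","scene"):
    im=cv2.imread(f"pics/{n}0.png"); S=6; rows=[]
    for p,cs in[(hub,[(.065,.012),(.04,.09),(.0305,.09)]),(fc,[(.03,.035),(.016,.035)]),(sp,[(.028,.008),(.02,.008)]),(nut,[(.018,.018),(.0275,.018)]),(rc,[(.0255,.031),(.021,.031),(.03,0)]),(g,[(.009,.092),(.018,.028),(.018,0)])]:
      q=proj(n,[*p,.03])[0].astype(int); r=38 if cs[0][0]>.06 else 22; 
      y0,x0=max(q[1]-r,0),q[0]-r; cr=cv2.resize(im[y0:y0+2*r,x0:x0+2*r],(260,260),interpolation=cv2.INTER_CUBIC); s=260/(2*r)
      a=np.linspace(0,2*np.pi,80)
      for R,z in cs:
        pts=(proj(n,np.c_[p[0]+R*np.cos(a),p[1]+R*np.sin(a),0*a+z])-[x0,y0]+.5)*s-.5
        cv2.polylines(cr,[(pts*16).astype(int).reshape(-1,1,2)],True,(0,0,255),1,cv2.LINE_AA,4)
      rows.append(cr)
    cv2.imwrite(f"pics/ov_{n}.png",np.vstack([np.hstack(rows[:3]),np.hstack(rows[3:])]))
E
python3 loc.py
```

```text
hub [ 0.5669 -0.0262  0.012 ] [ 0.5674 -0.0274  0.09  ]
gauge [0.68575603 0.04124535] [0.68400629 0.04080086]
nut corners [ -15.7  -78.  -137.   164.6  101.    42.4] [0.0313 0.0316 0.0323 0.0314 0.0319 0.0328]
{'hub': array([ 0.56717358, -0.02677225]), 'fc': array([0.42791214, 0.34430553]), 'sp': array([0.32647989, 0.2818235 ]), 'nut': array([ 0.41705877, -0.13547436]), 'rc': array([ 0.42850973, -0.34235612]), 'g': array([0.68488116, 0.04102311])}
```

View pics/ov_top.png

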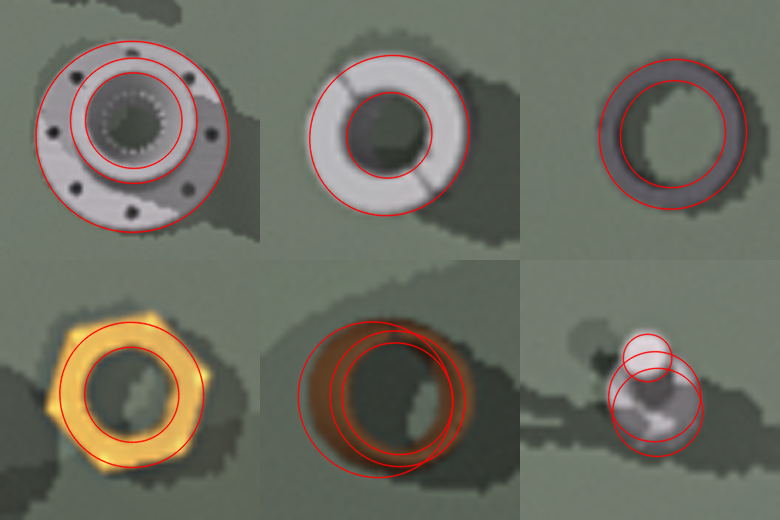

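View pics/ov_scene.png

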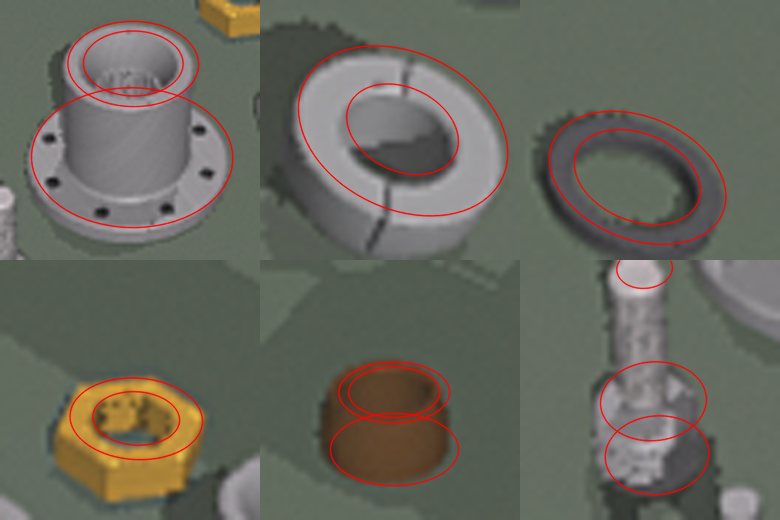

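The overlays match to about 1 px, apart from the rear cone, which needs 3.5 mm toward −y. Heights, sizes and reach all agree. First, the front cone.

```bash
cat >> h.py <<'E'
hub=np.array([.5672,-.0268]); fc=np.array([.4279,.3443]); sp=np.array([.3265,.2818]); nut=np.array([.4171,-.1355]); rc=np.array([.4285,-.3457]); g=np.array([.6849,.0410])
def Rt(deg):
    q=robot.get_state()["qpos"]; a=np.radians(deg); best=None
    y=np.array([np.cos(a),np.sin(a),0]); z=np.array([0,0,-1.])
    return [np.c_[np.cross(s*y,z),s*y,z] for s in(1,-1)]
def over(xy,z,deg):
    q=np.array(robot.get_state()["qpos"]); c=[]
    for R in Rt(deg):
        j=robot.ik([*xy,z],R)
        if j is not None: c.append((abs(np.array(j)-q).max(),R))
    R=min(c,key=lambda k:k[0])[1]; robot.move_ptp([*xy,z],R)
def st(m=""):
    s=robot.get_state(); print(m,"t%.1f"%s["time"],s["ee_pos"].round(4),"op%.4f"%s["opening"],"gf%.1f"%s["grasp_force"],s["force"].round(1)); return s
def pick(xy,deg,h,op,size,zt=.2):
    robot.gripper_to(op); over(xy,zt,deg); robot.move_linear([*xy,h+.02],.2)
    hit=robot.move_linear([*xy,h],.06,threshold=12); st(f"down hit={hit}")
    robot.gripper_to(size-.01); s=st("gripped")
    assert abs(s["opening"]-size)<.004,"bad grip"
    robot.move_linear([*xy,h+.02],.08); robot.move_linear([*xy,zt],.2); return st("lifted")
def place(xy,deg,h,op,zt=.2,th=6,up=.012,low=.002):
    over(xy,zt,deg); robot.move_linear([*xy,h+up],.2)
    hit=robot.move_linear([*xy,h-low],.03,threshold=th); s=st(f"placed hit={hit}")
    robot.gripper_to(op); robot.pause(.2); st("open")
    robot.move_linear([*xy,h+.05],.1); robot.move_linear([*xy,zt],.2)
E
python3 - <<'E'
from h import *
pick(fc,90,.040,.085,.060)
over(hub,.25,90); st("over hub")
im=robot.grab_frame("top"); cv2.imwrite("pics/t1.png",im[:,:,::-1])
E
```

```text
down hit=False t5.1 [0.4278 0.3443 0.0398] op0.0854 gf0.0 [-0.1 -0.2 -0.6]
gripped t5.8 [0.4279 0.3443 0.04  ] op0.0503 gf0.0 [ 0.4 -0.9  0.4]Traceback (most recent call last):
  File "<stdin>", line 2, in <module>
  File "h.py", line 27, in pick
    assert abs(s["opening"]-size)<.004,"bad grip"
           ^^^^^^^^^^^^^^^^^^^^^^^^^^^
AssertionError: bad grip
```

The fingers closed to 50 mm with no force, so they missed. I'll look.

```bash
python3 - <<'E'
from h import *
a=robot.grab_frame("top")[:,:,::-1]; b=robot.grab_frame("scene")[:,:,::-1]
c=lambda im,x,y,r:cv2.resize(im[max(y-r,0):y+r,x-r:x+r],(400,400),interpolation=cv2.INTER_CUBIC)
cv2.imwrite("pics/miss.png",np.hstack([c(a,125,285,60),c(b,455,300,70)]))
E
```

```text
(no output)
```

View pics/miss.png

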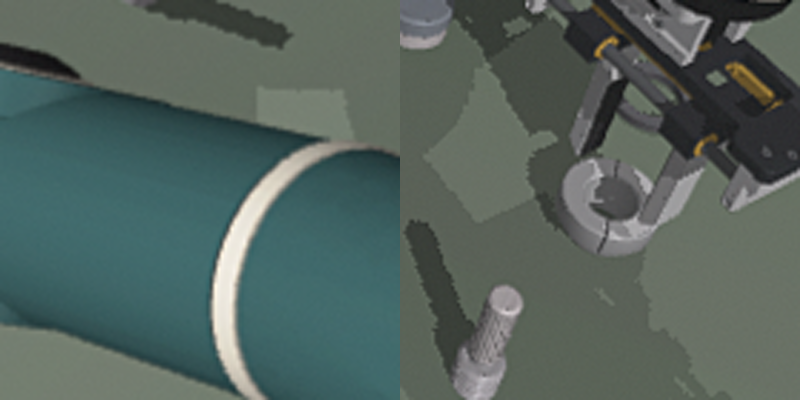

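```bash
python3 - <<'E'
from h import *
s=robot.get_state(); R=s["tool_rot"]; p=s["ee_pos"]; print(R.round(3),s["qpos"].round(3),s["opening"])
o=np.array([455-70,300-70])
for nm,P in [("tcp",p)]+[(f"tip{k}",p+R@[0,k*.025,.019]) for k in(1,-1)]+[("fctop",[*fc,.035])]:
    print(nm,(proj("scene",P)[0]-o)*400/140+[400,0])
b=robot.grab_frame("scene")[:,:,::-1]
cv2.imwrite("pics/miss2.png",cv2.resize(b[230:350,395:515],(720,600) if 0 else (600,600),interpolation=cv2.INTER_CUBIC))
E
```

```text
[[-1.  0.  0.]
 [ 0.  1.  0.]
 [-0.  0. -1.]] [ 0.04   0.752 -1.04   1.899  0.794  0.973  0.197] 0.049742796138661394
tcp [615.26539836 187.51645797]
tip1 [635.75590999 236.11082934]
tip-1 [579.76506804 175.39391508]
fctop [613.13498538 192.20452096]
```

View pics/miss2.png

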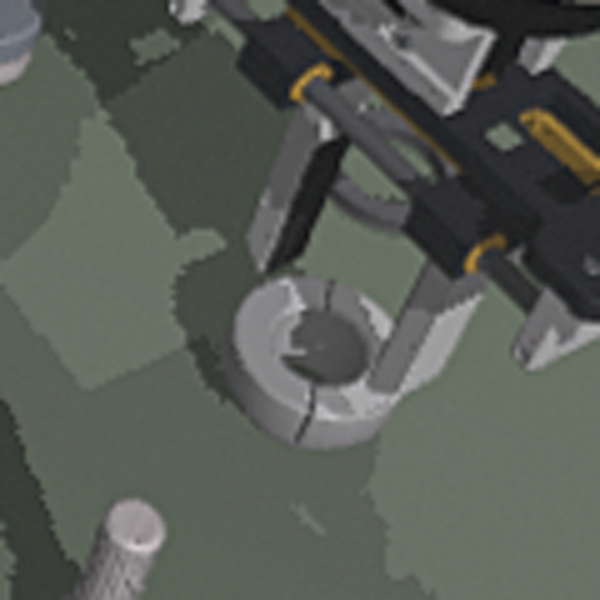

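The fingertips, at full-frame (447,283) and (472,308), sit about 6 px above where they should project. They look roughly 20 mm higher than the state says, above the cone's top. I'll calibrate the tip height by a guarded touch on bare bench.

```bash
python3 - <<'E'
from h import *
robot.move_linear([*fc,.12],.2); robot.gripper_to(.03)
xy=[.50,.25]; over(xy,.10,90); robot.move_linear([*xy,.045],.2)
hit=robot.move_linear([*xy,-.012],.03,threshold=6); s=st(f"touch {hit}")
p,R=s["ee_pos"],s["tool_rot"]
o=np.array([int(v) for v in proj("scene",[*xy,.02])[0]])-50
b=robot.grab_frame("scene")[:,:,::-1]; robot.move_linear([*xy,.08],.1); st("up")
for k in(1,-1): print(k,(proj("scene",[p[0],p[1]+k*.015,0])[0]-o)*6)
cv2.imwrite("pics/touch.png",cv2.resize(b[o[1]:o[1]+100,o[0]:o[0]+100],(600,600),interpolation=cv2.INTER_CUBIC))
E
```

```text
touch True t9.6 [ 0.5     0.25   -0.0078] op0.0300 gf4.3 [-1.8 -1.8  8.2]
up t10.7 [0.4998 0.2498 0.0795] op0.0302 gf0.0 [-0.1  0.5 -0.1]
1 [320.78645687 378.63189798]
-1 [263.28385728 308.86941417]
```

View pics/touch.png

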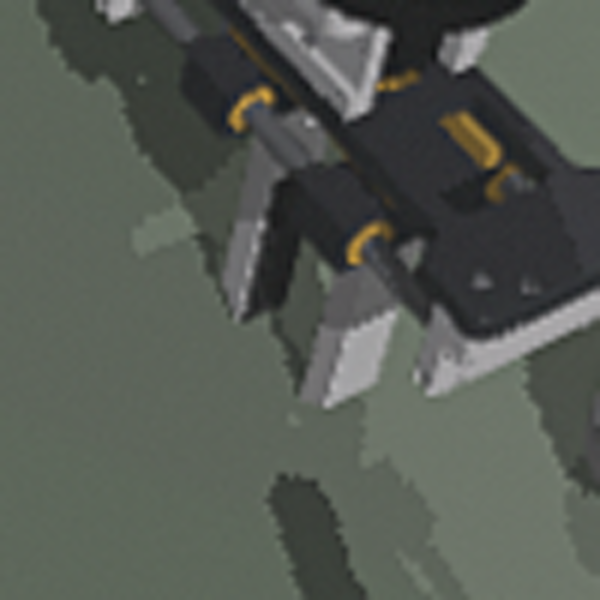

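The bench touch came at a reported z of −7.8 mm where +19 mm was expected. The true tool is therefore 26.8 mm higher than reported, and horizontally it agrees within about 1 px. I'll apply that offset and retry, since the cone hasn't moved.

```bash
python3 - <<'E'
s=open("h.py").read()
i=s.index("def over")
t=s[i:].replace("robot.move_linear(","lin(").replace("robot.ik([*xy,z],R)","robot.ik([*xy,z+OFF],R)").replace("robot.move_ptp([*xy,z],R)","robot.move_ptp([*xy,z+OFF],R)")
open("h.py","w").write(s[:i]+"""OFF=-.0268
def lin(p,v,**k): return robot.move_linear([p[0],p[1],p[2]+OFF],v,**k)
"""+t)
E
python3 - <<'E'
from h import *
pick(fc,90,.040,.085,.060)
over(hub,.25,90); st("over hub")
E
```

```text
down hit=False t13.6 [0.4277 0.3444 0.0131] op0.0848 gf0.0 [ 0.1  0.4 -0. ]
gripped t14.1 [0.428  0.3444 0.0134] op0.0592 gf30.0 [-0.2 -0.2  1.8]
lifted t15.4 [0.4276 0.3437 0.1721] op0.0592 gf30.0 [ 0.2 -0.2 -3.6]
over hub t16.9 [ 0.567  -0.0253  0.2231] op0.0589 gf30.0 [-0.7  0.1 -3.6]
```

```bash
python3 - <<'E'
from h import *
lin([*hub,.135],.2)
hit=lin([*hub,.108],.03,threshold=10); s=st(f"hit={hit} true z {robot.get_state()['ee_pos'][2]-OFF:.4f}")
a=robot.grab_frame("scene")[:,:,::-1]; cv2.imwrite("pics/cone.png",cv2.resize(a[110:230,230:350],(600,600),interpolation=cv2.INTER_CUBIC))
E
```

```text
hit=True true z 0.1128 t18.3 [ 0.5676 -0.0273  0.086 ] op0.0590 gf30.0 [ 3.7 -1.4 -0. ]
```

View pics/cone.png

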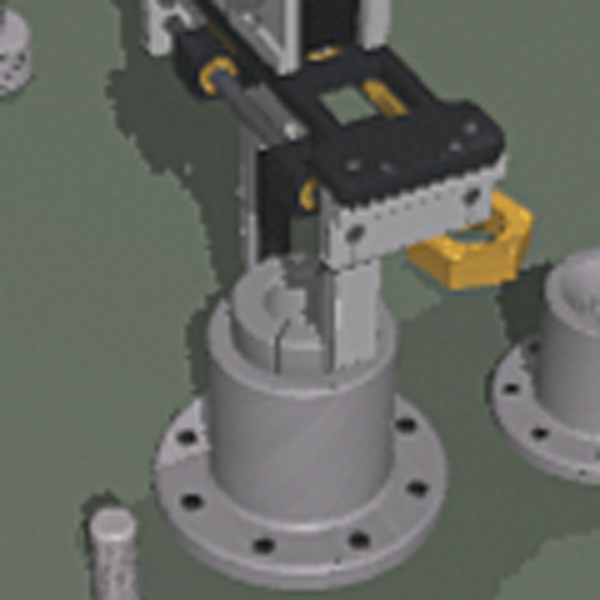

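The cone is seated to within about 1 mm (true TCP z 112.8 mm against 112 when home). Its land stands clear of the rim and it is level. I'll release it, then lay the spacer.

```bash
python3 - <<'E'
from h import *
robot.gripper_to(.085); robot.pause(.2); st("open")
lin([*hub,.15],.15); lin([*hub,.2],.2)
pick(sp,90,.0215,.085,.056)
lin([*sp,.25],.2); over(hub,.25,90)
place(hub,90,.107+.0215,.075,zt=.25,low=.004)
st()
robot.gripper_to(.085); over(rc,.2,90); 
a=robot.grab_frame("scene")[:,:,::-1]; b=robot.grab_frame("top")[:,:,::-1]
cv2.imwrite("pics/sp.png",np.hstack([cv2.resize(a[140:230,240:340],(400,360),interpolation=cv2.INTER_CUBIC),cv2.resize(b[170:260,238:338],(400,360),interpolation=cv2.INTER_CUBIC)]))
E
```

```text
open t19.1 [ 0.5669 -0.0271  0.086 ] op0.0852 gf0.0 [ 1.6 -0.4 -0.5]
down hit=False t23.0 [ 0.3263  0.2819 -0.0055] op0.0850 gf0.0 [-0.1  0.1  0.5]
gripped t23.6 [ 0.3266  0.2818 -0.0052] op0.0546 gf30.0 [ 0.1 -0.4  2.6]
lifted t25.0 [0.3262 0.2813 0.1723] op0.0551 gf30.0 [ 0.4 -0.1 -1.3]
placed hit=True t28.2 [ 0.5673 -0.027   0.1009] op0.0547 gf30.0 [ 0.9  0.8 -0.4]
open t29.0 [ 0.5671 -0.027   0.1011] op0.0749 gf0.0 [ 0.3 -0.3  0.1]
 t30.1 [ 0.5671 -0.027   0.223 ] op0.0754 gf0.0 [-0.2 -0.2  0.3]
```

View pics/sp.png

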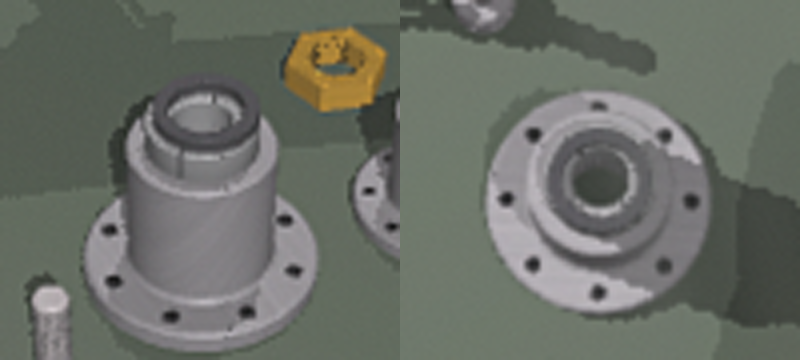

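The spacer lies flat and concentric on the cone, at top crop (601,180), and its release height of 127.7 mm shows the cone is home. Next: rear cone, nut and gauge.

```bash
python3 - <<'E'
from h import *
pick(rc,90,.0215,.085,.060,zt=.26)
place(hub+[0,.15],90,.0215,.08,zt=.26,low=.004)
pick(nut,72.7,.024,.075,.055)
place(hub+[0,-.15],90,.024,.075,low=.004)
E
```

```text
down hit=False t34.2 [ 0.4285 -0.3455 -0.0055] op0.0850 gf0.0 [-1.   0.5  0.4]
gripped t34.8 [ 0.4285 -0.3458 -0.0052] op0.0594 gf30.0 [-0.4 -0.8  2.7]
lifted t36.4 [ 0.428  -0.3455  0.2322] op0.0593 gf30.0 [ 0.7 -0.7 -3. ]
placed hit=True t39.9 [ 0.5673  0.123  -0.0059] op0.0591 gf30.0 [1.2 0.2 0.4]
open t40.7 [ 0.567   0.1229 -0.0057] op0.0798 gf0.0 [ 0.  -0.1  0.1]
down hit=False t45.3 [ 0.417  -0.1353 -0.003 ] op0.0749 gf0.0 [ 1.   0.4 -0.3]
gripped t45.8 [ 0.4172 -0.1355 -0.0027] op0.0544 gf30.0 [0.5 1.2 4.7]
lifted t47.1 [ 0.4165 -0.1355  0.1722] op0.0548 gf30.0 [ 0.3  0.6 -2.9]
placed hit=True t49.2 [ 0.5673 -0.177  -0.0032] op0.0548 gf30.0 [ 1.  -1.   1.3]
open t49.9 [ 0.5669 -0.177  -0.0031] op0.0747 gf0.0 [ 0.4  0.4 -1. ]
```

```bash
python3 - <<'E'
from h import *
pick(g,90,.066,.05,.018,zt=.25)
place(hub+[.08,-.15],90,.066,.045,zt=.25,low=.004)
lin([*(hub+[.08,-.15]),.28],.2)
over([.35,-.45],.25,90)
for n in("top","scene"): cv2.imwrite(f"pics/end_{n}.png",robot.grab_frame(n)[:,:,::-1])
E
```

```text
down hit=False t54.4 [0.6848 0.0411 0.039 ] op0.0500 gf0.0 [ 0.6 -0.3  0.8]
gripped t55.0 [0.6849 0.041  0.0393] op0.0177 gf30.0 [-0.5 -0.6  1.4]
lifted t56.4 [0.6844 0.0407 0.2219] op0.0172 gf30.0 [-0.3  1.1 -3.5]
placed hit=True t58.7 [ 0.6474 -0.177   0.0385] op0.0179 gf30.0 [0.7 0.1 2.2]
open t59.5 [ 0.6469 -0.177   0.0383] op0.0448 gf0.0 [-0.3 -0.2 -0.6]
```

View pics/end_top.png

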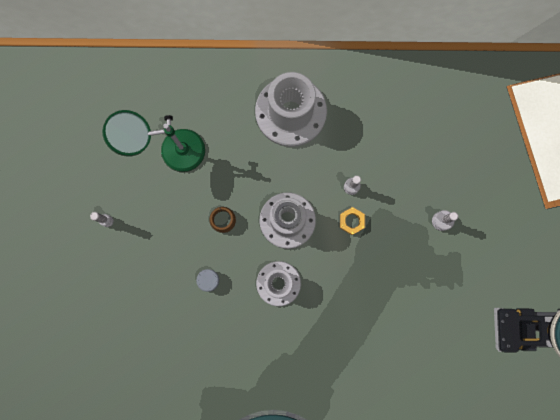

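View pics/end_scene.png

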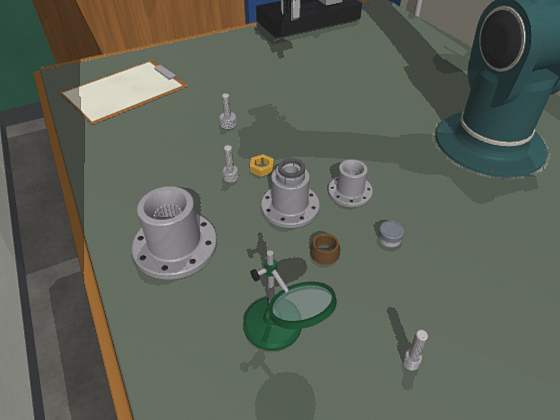

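Everything is in place in both views. In the top view the rear cone is at (222,219), the hub with cone and spacer at (288,218), the nut at (353,221) and the middle gauge upright at (353,186). The tin, magnifier and other two gauges are unmoved, so I'm handing in.

```bash
python3 - <<'E'
from h import *
h=w("top",(286.9,220.4),.012)
for n,p,z in[("rc",(222,219),.031),("nut",(353,221),.018),("gauge top",(356.5,180),.092)]: print(n,(w("top",p,z)-h)[:2].round(3))
print(robot.sign_off()); print(robot.get_state()["time"])
E
```

```text
rc [-0.001  0.148]
nut [-0.001 -0.152]
gauge top [ 0.08 -0.15]
the job is handed in; nothing more can be done
None
the job is handed in; nothing more can be done
```

I handed the job in after about 60 s of robot time: the front cone is home in the hub with the spacer centred on it. The rear cone measures 148 mm left of the hub, the nut 152 mm right, and the 36 mm gauge stands 80 mm behind the nut. The first grasp closed on air above the cone until I corrected a 27 mm error in tool height. The hand-in call returned no verdict.

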